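Lift the lid off the tamper box and put the tamper away

ROBOT

A 6-joint arm with a two-finger parallel gripper is mounted at the origin on a cart in front of the work surface, level with it; the furniture and walls round the work are solid. World frame = base frame: x ahead of the robot, y to its left, z up, the work surface at z = 0. Lengths are in mm, angles in rad, forces in N, time in s.
With the tool pointing down it reaches from about 350 to 775 mm from the base axis. Payload 7.3 kg.
Tool frame: the origin (TCP) lies between the finger pads; the fingertips stand 22 mm ahead of it and the grasp point (between the pads) lies 3 mm ahead of it (nose_length is the distance from the TCP to the fingertips, in mm); z points along the fingers, y is the direction in which the jaws open and shut (so a half turn about z gives the same grasp; the last joint's range is limited). The gripper opens to 92 mm and grips with 3 to 60 N. Pads are 19 mm wide; open, the fingers measure 130 mm over their backs; the gripper's body (75 mm by 190 mm) begins 47 mm behind the grasp point.
Start: joints at [1.155, 0.342, 1.524, -0, 1.275, -0.146], TCP at [139.916, 506.03, 248.741] pointing down, gripper open.
Joint ranges: [-2.53, 2.53], [-0.77, 2.02], [0.04, 2.7], [-1, 4.14], [0.28, 2.66], [-3.11, 3.11]. Speed limits (rad/s): [2.57, 2.57, 3.14, 3.14, 3.14, 3.14].

INTERFACE

Orientations are given as [roll, pitch, yaw] about the fixed x, y, z axes, in that order (R = Rz(yaw) Ry(pitch) Rx(roll)).
In Python, from plant import get_obs, capture, close_job, nose_length gives the robot as it stands.
- The arm moves only by the tool step_arm, never from a script. Its argument "increments" is text: rows parted by semicolons, each of 7 numbers parted by spaces: the turn, a rotation vector about the tool's x, y, z in rad, then the shift along the tool's x, y, z in mm, then the opening, from -1 (shut) to 1 (fully open). A call has 1 to 20 rows; each row is the pose to reach, as a shift and turn from the pose commanded when the call began, along the tool's axes at that moment; what a row does not reach only later rows make up. A row lasts 1/8 s, in which the tool goes at most 62.5 mm and 10.7 degrees, less where a joint would pass 70% of its speed; a pose out of reach is approached as far as the arm can. A call with a gripper value outside its range is refused whole. The fingers move at their own pace and stop on an object; the grip force is fixed at half the most. Time passes only in rows, so rows that repeat a pose let the fingers close. It gives the time, the measured TCP pose, the force and the opening at its end, in the units of the state.
- get_obs(): the state, without advancing time (a new reading comes with each control period).
- capture(name): name is "side" or "top"; returns a dict with "frame" (400x640x3 uint8, red, green, blue), "K" (3x3 intrinsics, pixels), "extrinsics" (4x4, takes a point from world to camera coordinates). Camera axes: x right, y down, z forward; pixel columns grow to the right and rows downward; lengths in mm; the calibration is good to about 2 mm. A picture is of the moment at which its call begins. There is no depth.
- close_job(): hands the job in, once; it reports no verdict.
The state is a dict: "time": time; "joint_positions": joint angles; "dq": joint speeds; "tau": joint torques, N m; "tool_pos": TCP position; "tcp_rot": TCP orientation; "contact_force": force on the tool from outside, world axes, zero at the start; "moment": the same for the moment, N m; "grip_width": finger opening in mm.
Only numpy, scipy, OpenCV 4.12 (cv2) and the standard library are available. Lean on these libraries where they do the work, as an engineer would, in place of code of your own. Each camera call takes 0.05 s, during which the arm holds its last target.

TASK

Swing the lid of the wooden box up until it stands upright, lift it straight up off its two hinge pins and, keeping it upright, stand it in the slot of the wooden lid stand with its handle on top. Then set the coffee tamper that stands nearer the box upright, right down on the floor of the box, in the round well that matches its base, and let go. Leave the jar and the shot glass where they are.

Things in the scene. Friction and masses are not known exactly. Their poses are not given: they have to be found in the camera images.
- box: Fixed wooden box, 112 (x) x 220 (y) x 100 mm high, walls and floor 8 mm, open on top under its lid. Origin: centre of its underside. x points to its rear (hinge side, away from the lid's handle), y along the hinge, z up. Behind it two steel back stops (y +-32 mm, 13 mm behind the hinge axis, 45 mm above it) catch the lid leaning about 10 degrees past upright, where it stays by itself.
- box_hinge (a point): Middle of the box's hinge axis (point y axis), 105 mm above the bench, 14 mm behind the box's rear face, 70 mm behind its centre. Axes as the box's. Two fixed level steel pins, 7 mm thick, lie on the axis, 66 to 89 mm to each side (y).
- lid_axis (a point): Middle of the lid's hinge axis; at box_hinge while on the pins. Shut, its axes are the box's; opening, its -x swings up; upright, x points down and z to the rear. Loose lid, about 0.3 kg: wooden panel 112 x 224 x 10 mm, 16 to 128 mm in front of the axis, lip under the front 8 mm deep inside the box. Hinge has no spring; the lid falls shut if let go before upright.
- lid_bar (a point): Middle of the lid's handle, a round steel bar 10 mm thick, 110 mm long, parallel to the hinge (point y axis), 168 mm from the lid axis in the lid's plane, 35 mm clear of the panel. Shut, it stands out in front of the box 105 mm above the bench. Pinched from above, it turns between the fingers as the lid swings, with friction. Axes as lid_axis.
- lid_foot (a point): Middle of the lid's rear edge, 16 mm from the lid axis, 152 mm from the bar; axes as lid_axis. At y +-75 mm two open steel hooks (14 mm wide) reach 26 mm beyond this edge and ride on the pins. They open to +x (down when upright), 10 mm wide inside, 10 mm past the pin's centre: the upright lid is free when raised some 15 mm; half open, do not pull it along its plane away from the hinge.
- stand_floor (a point): Middle of the slot floor in the fixed wooden lid stand, 42 mm above the bench; slot along the point's y axis, z up. Stand 100 (x) x 110 (y) mm; two upright boards 90 mm long (y), about 120 mm high, form a slot 22 mm wide (x), flared to about 50 mm over its top 25 mm. The lid stands in it on its rear edge, up to 12 degrees off upright, either face either way, hooks hanging beside the boards.
- well_small (a point): Centre of the mouth of the smallest of three round wells, in a row by size in a dark wooden insert in the box: 50 mm wide. All mouths lie 32 mm above the bench; wells are 24 mm deep down to the box floor, 8 mm above the bench. Seen once the lid is off. Axes as the box's.
- well_middle (a point): Centre of the mouth of the middle well, 62 mm wide, which matches the tamper's base of 58 mm.
- well_large (a point): Centre of the mouth of the largest well, 71 mm wide, too loose for the tamper.
- tamper_centre (a point): Coffee tamper, loose, standing on its base, 0.38 kg, 90 mm high (the one nearer the box; a fixed one like it stands far left): round steel base 58 mm wide and about 25 mm high, above it a round brown wooden grip up to 38 mm thick from 28 to 90 mm above the base. The point is half-way up (45 mm above its underside) on its axis, z up; grip it 65 mm above its underside.
- jar_centre (a point): Bystander: round jar with dark cap, 65 mm wide, 86 mm high, centre half-way up. It and the tamper may stand in each other's place.
- glass_centre (a point): Bystander: shot glass, 48 mm wide, 58 mm high, centre half-way up.
There are look-alikes about, which are no part of the job. What is shaped like the part that bears tamper_centre but orange, red or yellow is not meant.

How it is judged (in metres and radians):
On the way, in this order (a step that is already met when the one before it is completed fails the run):
1. the lid is upright (within 15 degrees) while still on its pins (angle between lid_axis's own z axis and vertical between 1.31 and 1.83 rad and distance between lid_axis and box_hinge below 0.009 m), for 0.1 s.
2. the lid has been lifted up clear of its pins, upright within 25 degrees (z of lid_axis in the frame of box_hinge above 0.018 m and angle between lid_axis's own z axis and vertical between 1.13 and 2.01 rad), for 0.1 s.
3. the lid stands in the slot of the stand, handle on top, and is let go (distance between lid_foot and stand_floor below 0.028 m and z of lid_foot in the frame of stand_floor below 0.007 m and angle between lid_axis's own z axis and vertical between 1.31 and 1.83 rad and height (world z) of lid_bar above 0.17 m and contact force between the fingers and lid below 0.1 N), for 0.2 s.
At the end, for the whole second after the job is handed in: The lid rests on its rear edge in the slot, handle on top, within 15 degrees of upright, foot within 28 mm of the slot floor's middle and 7 mm above it at most; the tamper rests upright (6 degrees) in the middle well, within 7 mm of its centre, at most 4 mm above the box floor; both let go (distance between lid_foot and stand_floor below 0.028 m and z of lid_foot in the frame of stand_floor below 0.007 m and angle between lid_axis's own z axis and vertical between 1.31 and 1.83 rad and height (world z) of lid_bar above 0.17 m and horizontal distance between tamper_centre and well_middle below 0.007 m and height (world z) of tamper_centre below 0.057 m and angle between tamper_centre's own z axis and vertical below 0.1 rad and linear speed of each of tamper, lid below 0.02 m/s); the robot touches nothing.
It fails at once if off its pins the lid is tipped or dropped more than 40 degrees from upright (distance between lid_axis and box_hinge above 0.03 m and (angle between lid_axis's own z axis and vertical below 0.87 rad or angle between lid_axis's own z axis and vertical above 2.27 rad)).
It fails at once if the jar is pushed more than 40 mm or knocked over (distance of jar_centre from where it was at the start of the episode above 0.04 m or angle between jar_centre's own z axis and vertical above 0.6 rad).
It fails at once if the shot glass is pushed more than 40 mm or knocked over (distance of glass_centre from where it was at the start of the episode above 0.04 m or angle between glass_centre's own z axis and vertical above 0.6 rad).
It also fails if it takes over 72 s, if anything falls off the work surface, if the arm or the gripper's body presses on something with over 40 N, if the wrist force passes 120 N, or if a joint passes its speed limit or range.

## Working session

There is one attempt and no reset: what is moved stays moved. The work goes in short steps, Python scripts to look and compute and a tool call to move; the robot and the scene stay as the last step left them, time stands still between calls to the robot, and variables do not carry over. Pictures are saved under pics/ and viewed, and the job is handed in when it is done.

Besides the shell and the picture viewer there is one more tool, called as name(argument=value, ...) on one line, values as JSON. step_arm: Moves the arm, as the interface text tells. Its arguments: {"type":"object","properties":{"increments":{"type":"string"}},"required":["increments"]}

```bash
ls; mkdir -p pics; python3 - <<'E'
from plant import *
import cv2,numpy as np
o=get_obs();print(o, nose_length)
for n in("side","top"):
    c=capture(n);cv2.imwrite(f"pics/{n}0.png",c["frame"][:,:,::-1]);print(n,c["K"].tolist(),np.round(c["extrinsics"],4).tolist())
E
```

```text
pics
{'time': 0.0, 'joint_positions': array([ 1.15500685e+00,  3.42705845e-01,  1.52500061e+00,  8.42605661e-06,
        1.27537510e+00, -1.46019526e-01]), 'dq': array([0.00025199, 0.00086478, 0.00020963, 0.00140462, 0.00070134,
       0.00187719]), 'tau': array([-2.27573037e-03, -4.31245244e+01, -2.44216865e+01,  7.16507155e-02,
        5.59366483e-02, -1.12683140e-04]), 'tool_pos': array([139.75682431, 505.68311075, 248.0594126 ]), 'tcp_rot': array([-3.14012076e+00, -2.24609549e-04,  2.87182008e+00]), 'contact_force': array([ 0.81782097, -0.11558348, -0.47972194]), 'moment': array([-0.00954278, -0.0142086 , -0.00893616]), 'grip_width': 92.08825219660376} 22.0
side [[447.0213998370638, 0.0, 319.2959920145179], [0.0, 447.0213998370638, 198.28625399754992], [0.0, 0.0, 1.0]] [[-0.9975, -0.0691, 0.0113, 552.8355], [-0.0363, 0.3734, -0.9269, 91.1962], [0.0599, -0.9251, -0.375, 1209.1354], [0.0, 0.0, 0.0, 1.0]]
top [[435.09006347753433, 0.0, 317.1623134789923], [0.0, 435.09006347753433, 196.36491500022268], [0.0, 0.0, 1.0]] [[-0.0102, -0.9999, 0.0017, 33.6912], [-0.9944, 0.01, -0.1053, 578.1497], [0.1053, -0.0028, -0.9944, 1413.6189], [0.0, 0.0, 0.0, 1.0]]
```

View pics/top0.png

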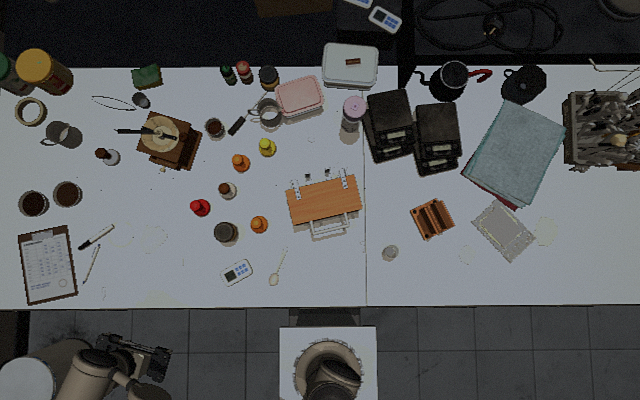

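View pics/side0.png

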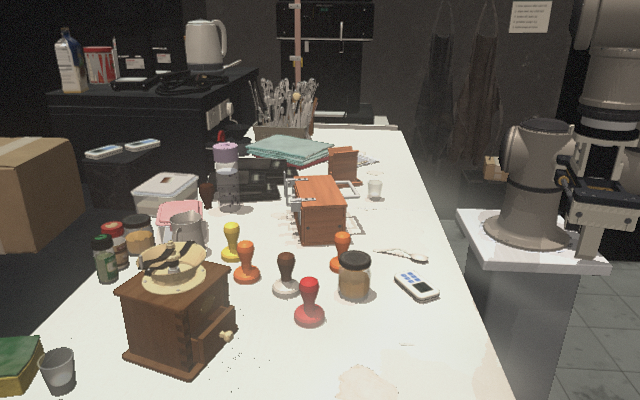

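```bash
cat > h.py <<'E'
import cv2,numpy as np
from plant import *
class Cam:
    def __init__(s,n):
        c=capture(n);s.f=c["frame"][:,:,::-1].copy();s.K=np.array(c["K"]);s.E=np.array(c["extrinsics"])
        s.R=s.E[:3,:3];s.t=s.E[:3,3];s.C=-s.R.T@s.t
    def proj(s,P):
        p=(s.R@np.atleast_2d(P).T).T+s.t;p=p@s.K.T;return p[:,:2]/p[:,2:]
    def ray(s,uv): 
        d=s.R.T@np.linalg.inv(s.K)@np.array([uv[0],uv[1],1.]);return d/np.linalg.norm(d)
    def plane(s,uv,z):
        d=s.ray(uv);return s.C+d*(z-s.C[2])/d[2]
    def crop(s,name,x0,y0,x1,y1,k):
        cv2.imwrite("pics/"+name,cv2.resize(s.f[y0:y1,x0:x1],None,fx=k,fy=k,interpolation=cv2.INTER_CUBIC))
def tri(c1,u1,c2,u2):
    d1,d2=c1.ray(u1),c2.ray(u2)
    A=np.array([d1,-d2]).T;l=np.linalg.lstsq(A,c2.C-c1.C,rcond=None)[0]
    a=c1.C+l[0]*d1;b=c2.C+l[1]*d2;return (a+b)/2,np.linalg.norm(a-b)
E
python3 - <<'E'
from h import *
t=Cam("top");s=Cam("side")
t.crop("t1.png",270,155,370,245,8)
t.crop("t2.png",180,120,280,250,4)
t.crop("t3.png",375,180,475,270,8)
s.crop("s1.png",260,130,400,250,5)
s.crop("s2.png",210,200,380,340,4)
E
```

```text
(no output)
```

View pics/t1.png

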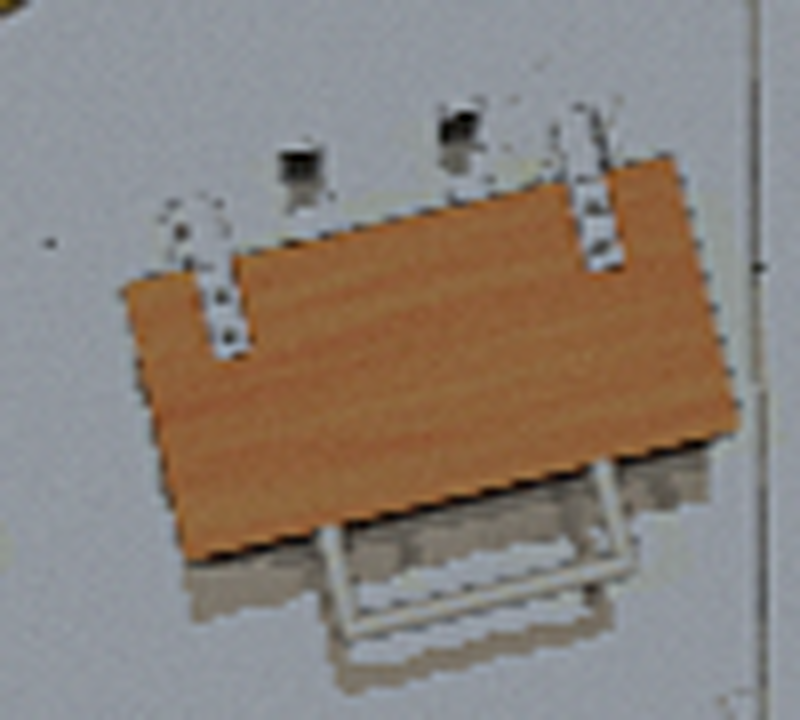

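View pics/t2.png

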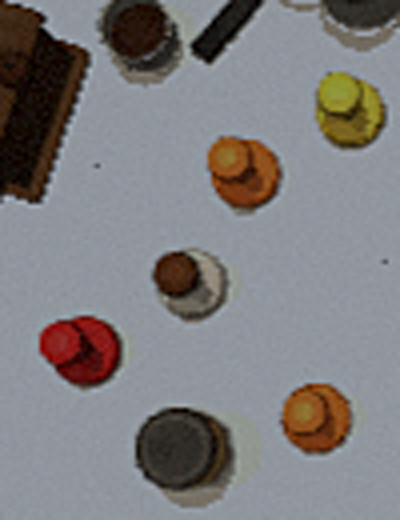

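View pics/t3.png

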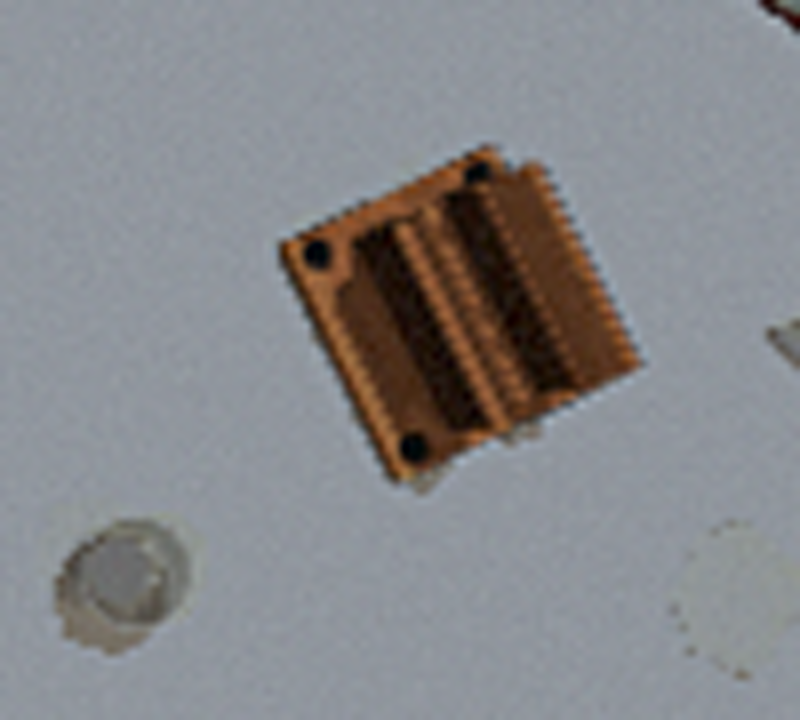

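View pics/s1.png

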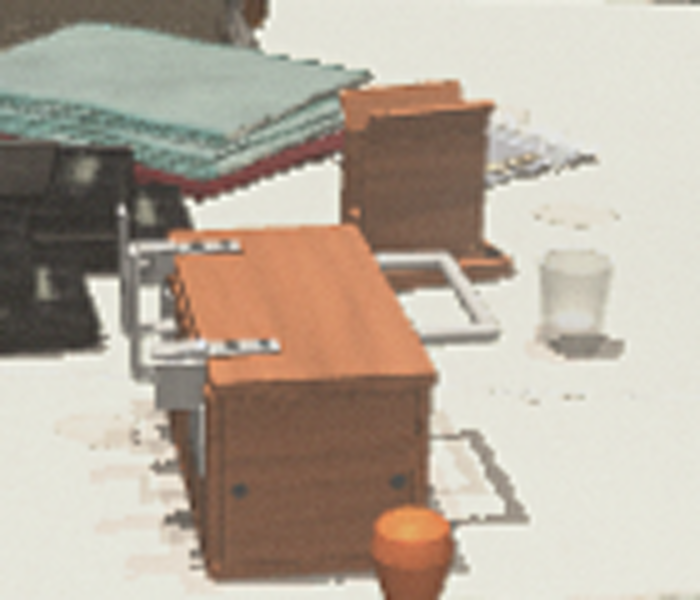

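View pics/s2.png

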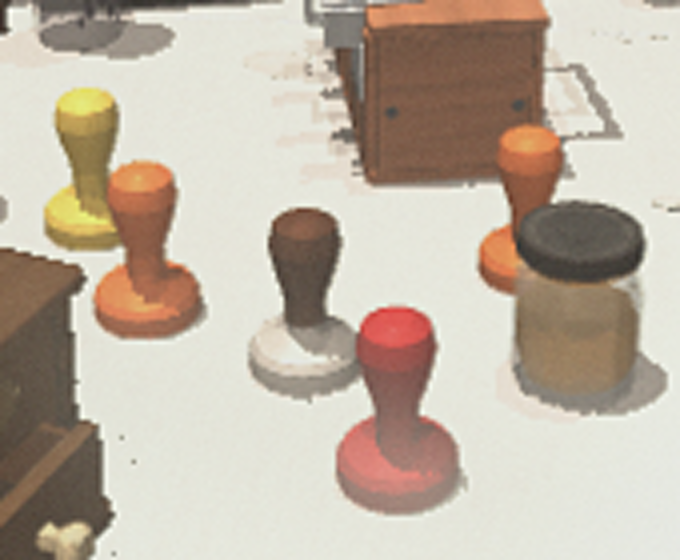

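```bash
python3 - <<'E'
from h import *
t=Cam("top");s=Cam("side")
print(t.C,s.C)
t.crop("t4.png",405,190,460,245,10)
s.crop("s4.png",320,140,370,190,12)
hsv=cv2.cvtColor(t.f,cv2.COLOR_BGR2HSV)
m=cv2.inRange(hsv,(5,100,90),(20,255,255));m[:, :280]=0;m[:,365:]=0;m[:165]=0;m[240:]=0
c=max(cv2.findContours(m,0,cv2.CHAIN_APPROX_NONE)[0],key=cv2.contourArea)[:,0]
W=np.array([t.plane(p,110)[:2] for p in c],np.float32)
r=cv2.minAreaRect(W);print(r,cv2.boxPoints(r))
# tamper
m=cv2.inRange(hsv,(0,60,20),(20,255,120));m2=np.zeros_like(m);m2[175:205,212:240]=m[175:205,212:240]
c=max(cv2.findContours(m2,0,1)[0],key=cv2.contourArea);print("grip top",cv2.minEnclosingCircle(c),t.plane(cv2.minEnclosingCircle(c)[0],88))
for n,b,z in(("glass",None,58),):
    pass
E
```

```text
[ 426.46659331   31.83990195 1466.56843659] [ 482.40184968 1122.70451217  531.76629127]
((561.1277465820312, 9.406242370605469), (111.47442626953125, 222.0303497314453), 12.745481491088867) [[ 482.27167   105.3892  ]
 [ 531.25616  -111.170265]
 [ 639.9838    -86.57671 ]
 [ 590.9993    129.98276 ]]
grip top ((223.5, 188.5), 5.700977325439453) [600.61914371 326.59260005  88.        ]
```

View pics/t4.png

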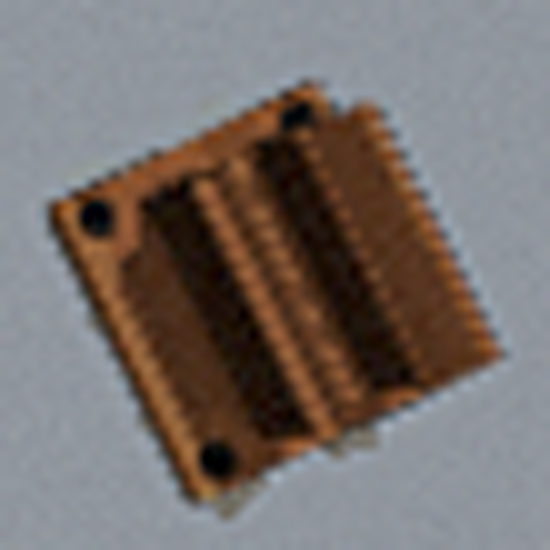

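View pics/s4.png

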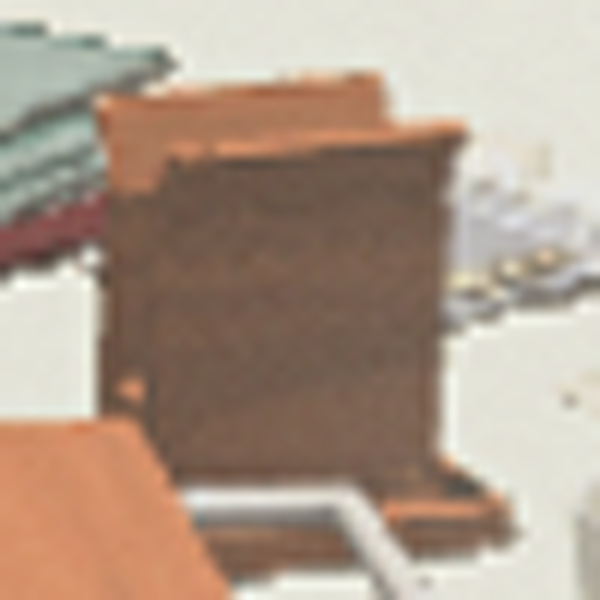

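```bash
cat > st.py <<'E'
from h import *
t=Cam("top");s=Cam("side")
T=lambda a,b:((a+.5)/10-.5+405,(b+.5)/10-.5+190)
S=lambda a,b:((a+.5)/12-.5+320,(b+.5)/12-.5+140)
P=[]
for a,b in(((205,180),(170,160)),((330,437),(465,130)),((375,103),(100,100)),((500,352),(380,75))):
    p,e=tri(t,T(*a),s,S(*b));P.append(t.plane(T(*a),120));print(p.round(1),round(e,1),P[-1].round(1))
P=np.array(P);print("centre",P.mean(0)); 
for d in(P[0]-P[1],P[2]-P[3],P[0]-P[2],P[1]-P[3]):print(np.linalg.norm(d),np.degrees(np.arctan2(d[1],d[0])))
# base plate corners
for z in(20,):
  B=[t.plane(T(*a),z) for a in((50,205),(320,82),(195,500))]
  print(np.round(B,1))
  for d in(B[0]-B[1],B[0]-B[2]):print(np.linalg.norm(d),np.degrees(np.arctan2(d[1],d[0])))
  print("basecentre",(B[1]+B[2])/2)
yaw=np.radians(12.75);x=np.array([np.cos(yaw),np.sin(yaw),0]);y=np.array([-x[1],x[0],0])
H=np.array([631.3,25.3,105])
pts=np.array([H-168*x+55*y,H-168*x-55*y,H-168*x,H+89*y,H-89*y])
print(t.proj(pts).round(1),s.proj(pts).round(1))
def mk(img,c,p,off,k,name):
    im=cv2.resize(c.f[off[1]:off[3],off[0]:off[2]],None,fx=k,fy=k,interpolation=cv2.INTER_CUBIC)
    for q in c.proj(p): cv2.circle(im,(int((q[0]-off[0]+.5)*k),int((q[1]-off[1]+.5)*k)),3,(255,0,255),-1)
    cv2.imwrite("pics/"+name,im)
mk(0,t,pts,(270,155,370,245),8,"t5.png");mk(0,s,pts,(260,130,400,250),5,"s5.png")
E
python3 st.py
```

```text
[ 530.  -307.5  116.2] 2.1 [ 530.7 -306.6  120. ]
[ 449.1 -342.9  117.3] 3.5 [ 450.8 -342.3  120. ]
[ 552.7 -361.   117.9] 3.3 [ 554.2 -360.3  120. ]
[ 473.9 -396.5  117.9] 5.2 [ 476.4 -395.9  120. ]
centre [ 503.02671043 -351.25878861  120.        ]
87.51340842906733 24.073633758814704
85.47158234450575 24.572190686951856
58.6851373901482 113.58634316899283
59.446838511803165 115.56382281066297
[[ 530.6 -279.7   20. ]
 [ 570.9 -371.4   20. ]
 [ 432.3 -324.5   20. ]]
100.1219793778393 113.73264860210048
108.05534377325635 24.50517675960041
basecentre [ 501.58883927 -347.93274297   20.        ]
[[313.1 233.2]
 [347.4 225. ]
 [330.2 229.1]
 [290.4 183.7]
 [345.2 170.8]] [[356.7 195.6]
 [347.7 181.2]
 [352.  188.1]
 [293.4 203.8]
 [287.1 179.7]]
```

View pics/t5.png

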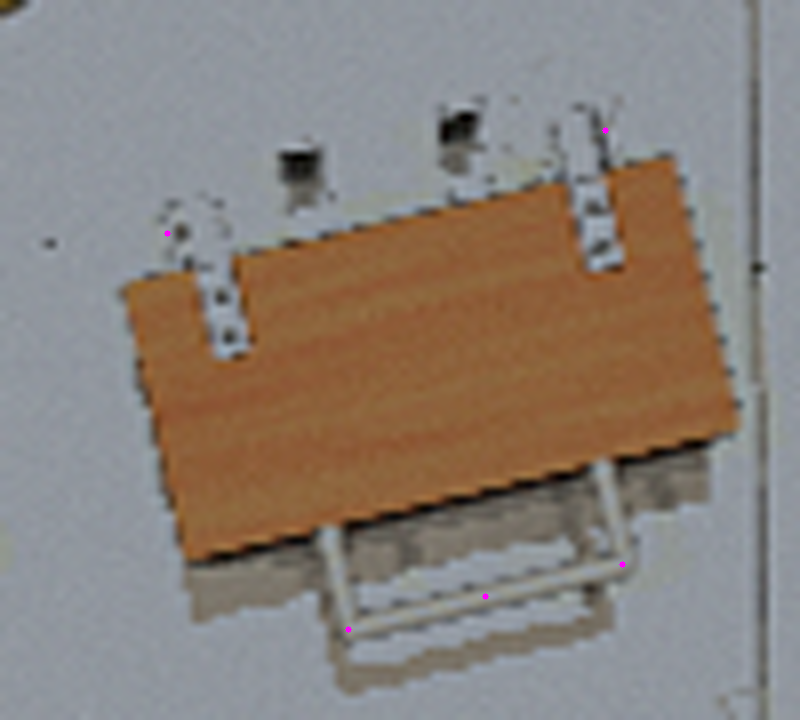

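View pics/s5.png

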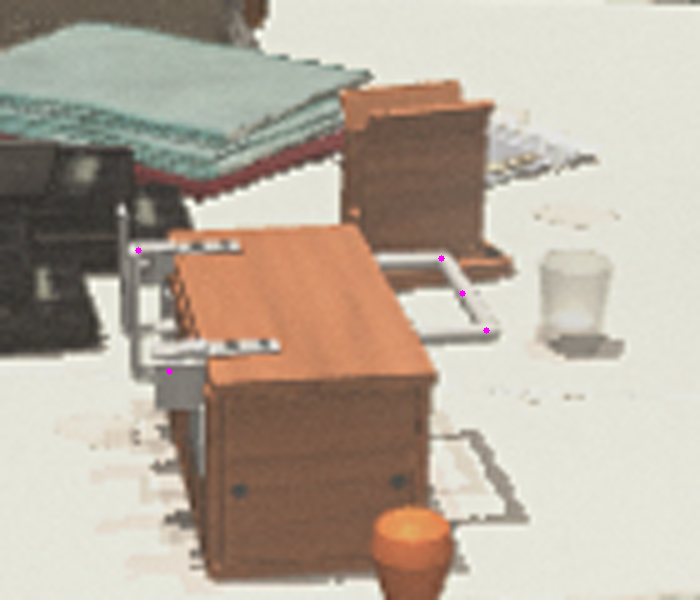

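```bash
cat > nav.py <<'E'
import json,os,sys,numpy as np
from scipy.spatial.transform import Rotation as R
F="cmd.json"
def load():
    if os.path.exists(F): d=json.load(open(F));return np.array(d["p"]),R.from_matrix(d["R"])
    return np.array([139.916,506.03,248.741]),R.from_euler("xyz",[np.pi,0,2.8718])
def save(p,r): json.dump(dict(p=p.tolist(),R=r.as_matrix().tolist()),open(F,"w"))
def applied(inc):
    p,r=load();inc=np.array(inc,float);p=p+r.apply(inc[3:6]);r=r*R.from_rotvec(inc[:3]);save(p,r);print("cmd",p.round(1),np.degrees(r.as_euler("xyz")).round(2))
def inc(P,yawdeg,g=None,rel=None):
    p,r=load();t=R.from_euler("xyz",[180,0,yawdeg],degrees=True) 
    d=r.inv()*t;v=d.as_rotvec();s=r.inv().apply(np.array(P)-p)
    print(v.round(3),s.round(1),g if g is not None else "")
E
python3 - <<'E'
from nav import *;from h import *
inc([467.5,-11.8,210],102.75)
inc([467.5,-11.8,108],102.75)
t=Cam("top")
for n,uv,z in(("jar",(226,231),86),("glass",(391.5,252),58)):print(n,t.plane(uv,z))
u=np.array([.911,.4115,0]);c=np.array([502.3,-349.7,42])
pts=[c+112*u,c-112*u,c+75*u-[0,0,26],c-75*u-[0,0,26],c+[0,0,152]];print(t.proj(pts).round())
E
```

```text
[-0.    -0.     1.078] [-453.8 -411.8   38.7] 
[-0.    -0.     1.078] [-453.8 -411.8  140.7] 
jar [465.33095771 317.43540284  86.        ]
glass [ 393.40361987 -209.0951878    58.        ]
[[417. 187.]
 [448. 249.]
 [421. 198.]
 [441. 239.]
 [446. 215.]]
```

step_arm(increments="0 0 0.3 -113 -103 10 -0.48;0 0 0.54 -227 -206 20 -0.48;0 0 1.078 -454 -412 38.7 -0.48;0 0 1.078 -454 -412 38.7 -0.48;0 0 1.078 -454 -412 38.7 -0.48;0 0 1.078 -454 -412 38.7 -0.48;0 0 1.078 -454 -412 38.7 -0.48;0 0 1.078 -454 -412 38.7 -0.48;0 0 1.078 -454 -412 38.7 -0.48;0 0 1.078 -454 -412 38.7 -0.48;0 0 1.078 -454 -412 38.7 -0.48;0 0 1.078 -454 -412 38.7 -0.48;0 0 1.078 -454 -412 38.7 -0.48;0 0 1.078 -454 -412 38.7 -0.48;0 0 1.078 -454 -412 38.7 -0.48")

```text
time: 2.33
tool_pos: [467.5, -11.4, 210.2]
tcp_rot: [3.141, 0.0, 1.795]
contact_force: [-0.1, -1.1, -1.1]
grip_width: 23.9
```

step_arm(increments="0 0 0 0 0 40 -0.48;0 0 0 0 0 70 -0.48;0 0 0 0 0 70 -0.48")

```text
time: 2.7
tool_pos: [466.3, -11.6, 138.5]
tcp_rot: [-3.137, -0.002, 1.794]
contact_force: [-0.5, 0.1, -0.2]
grip_width: 23.7
```

```bash
python3 - <<'E'
from nav import *;from h import *
applied([0,0,1.078,-454,-412,38.7]);applied([0,0,0,0,0,70])
print(get_obs()["tool_pos"],get_obs()["contact_force"])
t=Cam("top");s=Cam("side");t.crop("t6.png",270,155,370,245,6);s.crop("s6.png",290,130,400,250,5)
E
```

```text
cmd [467.7 -12.1 210. ] [180.    -0.   102.78]
cmd [467.7 -12.1 140. ] [180.    -0.   102.78]
[466.32757562 -11.58293369 138.5455488 ] [-0.48886131  0.07448711 -0.18832121]
```

View pics/s6.png

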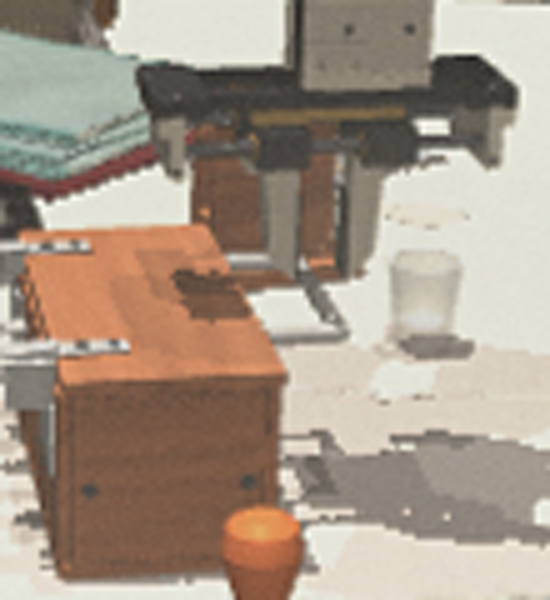

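View pics/t6.png

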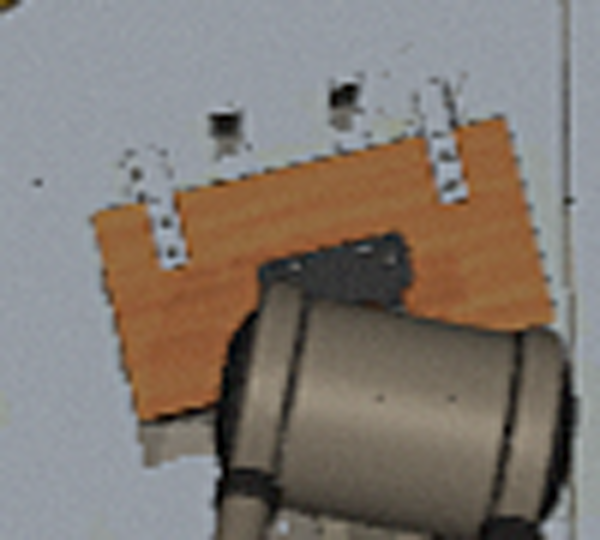

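step_arm(increments="0 0 0 0 0 20 -0.48;0 0 0 0 0 32 -0.48;0 0 0 0 0 32 -0.48;0 0 0 0 0 32 -1;0 0 0 0 0 32 -1;0 0 0 0 0 32 -1;0 0 0 0 0 32 -1")

```text
time: 3.68
tool_pos: [467.2, -12.3, 108.5]
tcp_rot: [-3.141, 0.0, 1.794]
contact_force: [-4.7, -1.5, 5.8]
grip_width: 8.8
```

```bash
python3 - <<'E'
from nav import *
applied([0,0,0,0,0,32])
for a in range(4,97,4):
    q=np.radians(a);print(f"0 0 0 0 {168*(1-np.cos(q)):.1f} {-168*np.sin(q):.1f} -1",end=";")
E
```

```text
cmd [467.7 -12.1 108. ] [180.     0.   102.78]
0 0 0 0 0.4 -11.7 -1;0 0 0 0 1.6 -23.4 -1;0 0 0 0 3.7 -34.9 -1;0 0 0 0 6.5 -46.3 -1;0 0 0 0 10.1 -57.5 -1;0 0 0 0 14.5 -68.3 -1;0 0 0 0 19.7 -78.9 -1;0 0 0 0 25.5 -89.0 -1;0 0 0 0 32.1 -98.7 -1;0 0 0 0 39.3 -108.0 -1;0 0 0 0 47.2 -116.7 -1;0 0 0 0 55.6 -124.8 -1;0 0 0 0 64.6 -132.4 -1;0 0 0 0 74.1 -139.3 -1;0 0 0 0 84.0 -145.5 -1;0 0 0 0 94.4 -151.0 -1;0 0 0 0 105.1 -155.8 -1;0 0 0 0 116.1 -159.8 -1;0 0 0 0 127.4 -163.0 -1;0 0 0 0 138.8 -165.4 -1;0 0 0 0 150.4 -167.1 -1;0 0 0 0 162.1 -167.9 -1;0 0 0 0 173.9 -167.9 -1;0 0 0 0 185.6 -167.1 -1;
```

step_arm(increments="0 0 0 0 0.4 -11.7 -1;0 0 0 0 1.6 -23.4 -1;0 0 0 0 3.7 -34.9 -1;0 0 0 0 6.5 -46.3 -1;0 0 0 0 10.1 -57.5 -1;0 0 0 0 14.5 -68.3 -1;0 0 0 0 19.7 -78.9 -1")

```text
time: 4.55
tool_pos: [484.8, -7.8, 187.6]
tcp_rot: [-3.137, -0.001, 1.794]
contact_force: [-9.4, -2.3, 2.1]
grip_width: 8.8
```

step_arm(increments="0 0 0 0 5.8 -10.1 -1;0 0 0 0 12.4 -19.8 -1;0 0 0 0 19.6 -29.1 -1;0 0 0 0 27.5 -37.8 -1;0 0 0 0 35.9 -45.9 -1;0 0 0 0 44.9 -53.5 -1;0 0 0 0 54.4 -60.4 -1;0 0 0 0 64.3 -66.6 -1")

```text
time: 5.55
tool_pos: [549.5, 6.7, 255.9]
tcp_rot: [3.141, 0.0, 1.794]
contact_force: [-4.9, -0.6, 4.2]
grip_width: 8.8
```

Total so far is (84.0, -145.5). I'll go on to 90°.

step_arm(increments="0 0 0 0 10.4 -5.5 -1;0 0 0 0 21.1 -10.3 -1;0 0 0 0 32.1 -14.3 -1;0 0 0 0 43.4 -17.5 -1;0 0 0 0 54.8 -19.9 -1;0 0 0 0 66.4 -21.6 -1;0 0 0 0 78 -22.4 -1;0 0 0 0 84 -22.4 -1;0 0 0 0 84 -22.4 -1;0 0 0 0 84 -22.4 -1")

```text
time: 6.8
tool_pos: [631.9, 25.3, 277.4]
tcp_rot: [3.139, 0.0, 1.794]
contact_force: [-0.8, 0.9, 5.0]
grip_width: 9.0
```

```bash
python3 - <<'E'
from nav import *;from h import *
applied([0,0,0,0,168,-167.9])
print(get_obs()["tool_pos"],get_obs()["contact_force"])
t=Cam("top");s=Cam("side");t.crop("t7.png",270,125,370,215,6);s.crop("s7.png",240,80,390,250,4)
E
```

```text
cmd [631.5  25.1 275.9] [180.    -0.   102.78]
[631.89619674  25.28929186 277.36305685] [-0.78682497  0.87057139  5.02234105]
```

View pics/s7.png

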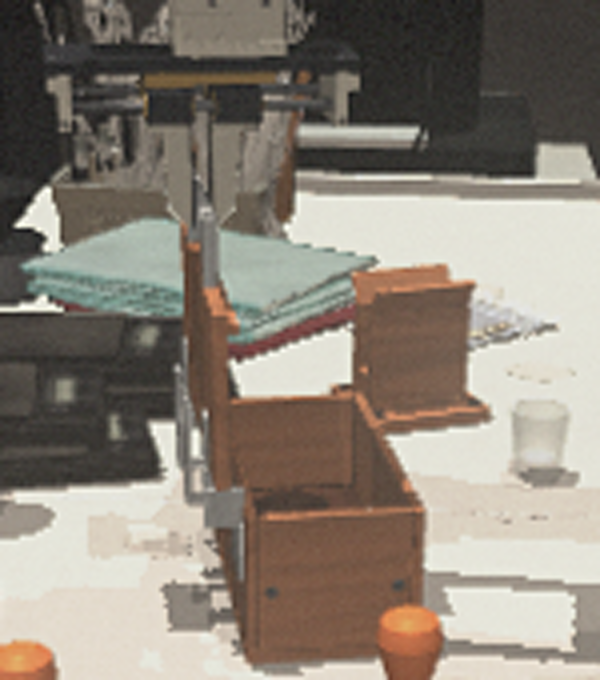

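View pics/t7.png

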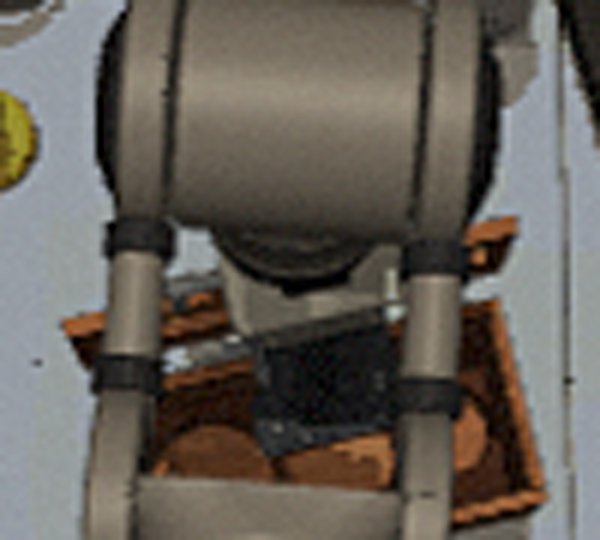

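The lid stands upright on its pins (side crop, panel at about (210,330)). Next is the straight lift.

step_arm(increments="0 0 0 0 0 -4 -1;0 0 0 0 0 -8 -1;0 0 0 0 0 -13 -1;0 0 0 0 0 -19 -1;0 0 0 0 0 -26 -1;0 0 0 0 0 -34 -1;0 0 0 0 0 -43 -1;0 0 0 0 0 -53 -1;0 0 0 0 0 -63 -1;0 0 0 0 0 -70 -1;0 0 0 0 0 -74 -1;0 0 0 0 0 -76 -1;0 0 0 0 0 -76 -1;0 0 0 0 0 -76 -1")

```text
time: 8.65
tool_pos: [631.4, 25.1, 351.5]
tcp_rot: [-3.141, -0.0, 1.794]
contact_force: [-0.2, -0.3, -2.9]
grip_width: 8.7
```

```bash
python3 - <<'E'
from nav import *;from h import *
applied([0,0,0,0,0,-76])
o=get_obs();print(o["tool_pos"],o["contact_force"],o["grip_width"])
t=Cam("top");s=Cam("side");s.crop("s8.png",240,60,390,230,4)
inc([502.3,-349.7,352],24.3)
E
```

```text
cmd [631.5  25.1 351.9] [180.    -0.   102.78]
[631.43023385  25.0677165  351.54406004] [-0.16402461 -0.32888136 -2.90987431] 8.735054931091078
[-0.   -0.    1.37] [-3.369e+02 -2.089e+02 -1.000e-01]
```

View pics/s8.png

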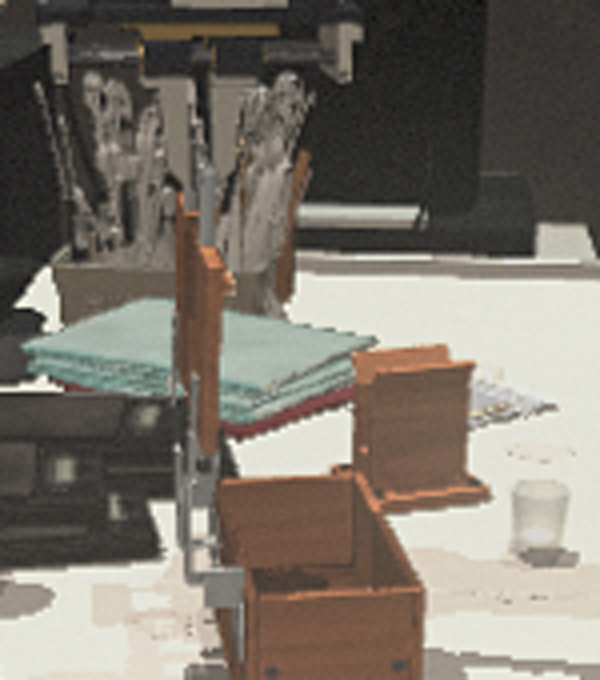

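```bash
python3 -c "
import numpy as np
for i in range(1,19):
    f=min(1,(1-np.cos(np.pi*min(i,18)/18))/2);print(f'0 0 {1.37*f:.2f} {-337*f:.0f} {-209*f:.0f} 0 -1',end=';')"
```

```text
0 0 0.01 -3 -2 0 -1;0 0 0.04 -10 -6 0 -1;0 0 0.09 -23 -14 0 -1;0 0 0.16 -39 -24 0 -1;0 0 0.24 -60 -37 0 -1;0 0 0.34 -84 -52 0 -1;0 0 0.45 -111 -69 0 -1;0 0 0.57 -139 -86 0 -1;0 0 0.68 -168 -104 0 -1;0 0 0.80 -198 -123 0 -1;0 0 0.92 -226 -140 0 -1;0 0 1.03 -253 -157 0 -1;0 0 1.13 -277 -172 0 -1;0 0 1.21 -298 -185 0 -1;0 0 1.28 -314 -195 0 -1;0 0 1.33 -327 -203 0 -1;0 0 1.36 -334 -207 0 -1;0 0 1.37 -337 -209 0 -1;
```

step_arm(increments="0 0 0.01 -3 -2 0 -1;0 0 0.04 -10 -6 0 -1;0 0 0.09 -23 -14 0 -1;0 0 0.16 -39 -24 0 -1;0 0 0.24 -60 -37 0 -1;0 0 0.34 -84 -52 0 -1;0 0 0.45 -111 -69 0 -1;0 0 0.57 -139 -86 0 -1;0 0 0.68 -168 -104 0 -1;0 0 0.80 -198 -123 0 -1;0 0 0.92 -226 -140 0 -1;0 0 1.03 -253 -157 0 -1;0 0 1.13 -277 -172 0 -1;0 0 1.21 -298 -185 0 -1;0 0 1.28 -314 -195 0 -1;0 0 1.33 -327 -203 0 -1;0 0 1.36 -334 -207 0 -1;0 0 1.37 -337 -209 0 -1;0 0 1.37 -337 -209 0 -1")

```text
time: 11.12
tool_pos: [502.3, -349.6, 351.9]
tcp_rot: [-3.141, -0.0, 0.424]
contact_force: [0.3, 0.7, -2.3]
grip_width: 9.1
```

```bash
python3 - <<'E'
from nav import *;from h import *
applied([0,0,1.37,-337,-209,0])
o=get_obs();print(o["tool_pos"],o["contact_force"],o["grip_width"])
t=Cam("top");s=Cam("side");s.crop("s9.png",270,40,410,200,5);t.crop("t9.png",380,150,500,260,6)
E
```

```text
cmd [ 502.2 -349.8  351.9] [180.     0.    24.28]
[ 502.32054656 -349.58520355  351.88486014] [ 0.27221368  0.69588535 -2.25806558] 9.076783632073658
```

View pics/s9.png

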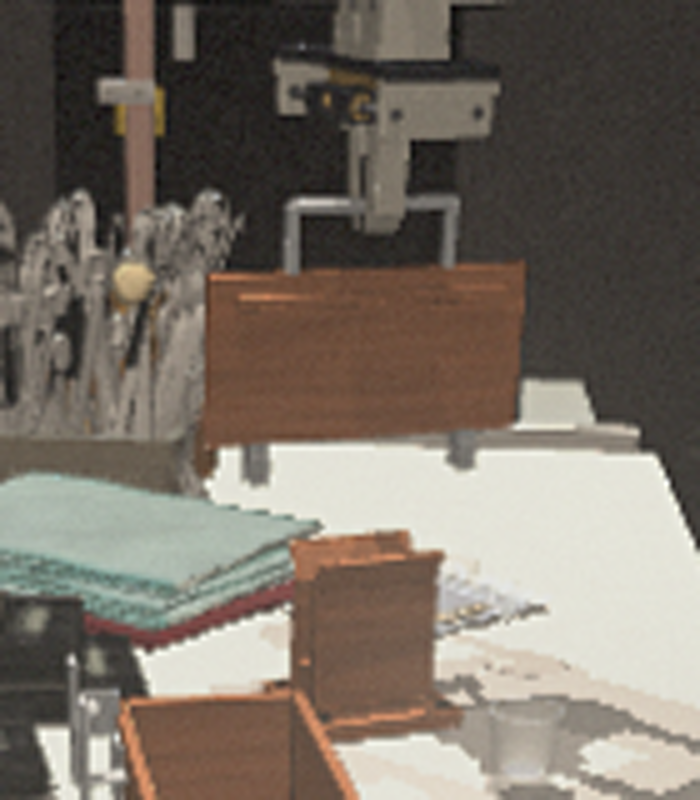

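View pics/t9.png

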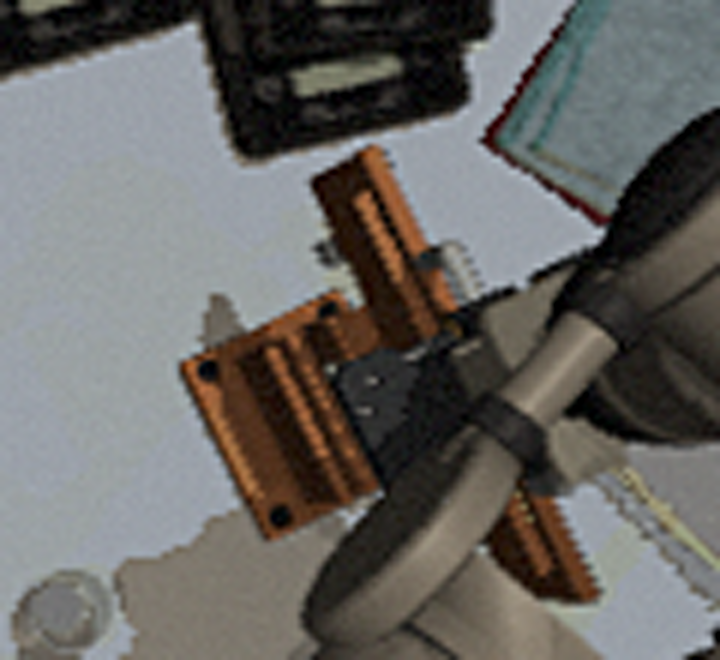

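```bash
python3 - <<'E'
from h import *
t=Cam("top");s=Cam("side")
u=np.array([.911,.4115,0]);v=np.array([.4115,-.911,0]);c=np.array([502.3,-349.6,349])
im=cv2.resize(s.f[40:200,270:410],None,fx=5,fy=5,interpolation=cv2.INTER_CUBIC)
tm=cv2.resize(t.f[150:260,380:500],None,fx=6,fy=6,interpolation=cv2.INTER_CUBIC)
P=[c+a*u-[0,0,h]+b*v for a in(-112,112) for h in(40,152) for b in(-5,5)]+[c+55*u,c-55*u]
F=np.array([502.3,-349.6,0])
P+=[F+a*u+b*v+[0,0,h] for a in(-45,45) for b,h in((-25,120),(25,120),(-11,42),(11,42))]
for q in s.proj(P): cv2.circle(im,(int((q[0]-270+.5)*5),int((q[1]-40+.5)*5)),2,(255,0,255),-1)
for q in t.proj(P): cv2.circle(tm,(int((q[0]-380+.5)*6),int((q[1]-150+.5)*6)),2,(255,0,255),-1)
cv2.imwrite("pics/s10.png",im);cv2.imwrite("pics/t10.png",tm)
E
```

```text
(no output)
```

View pics/s10.png

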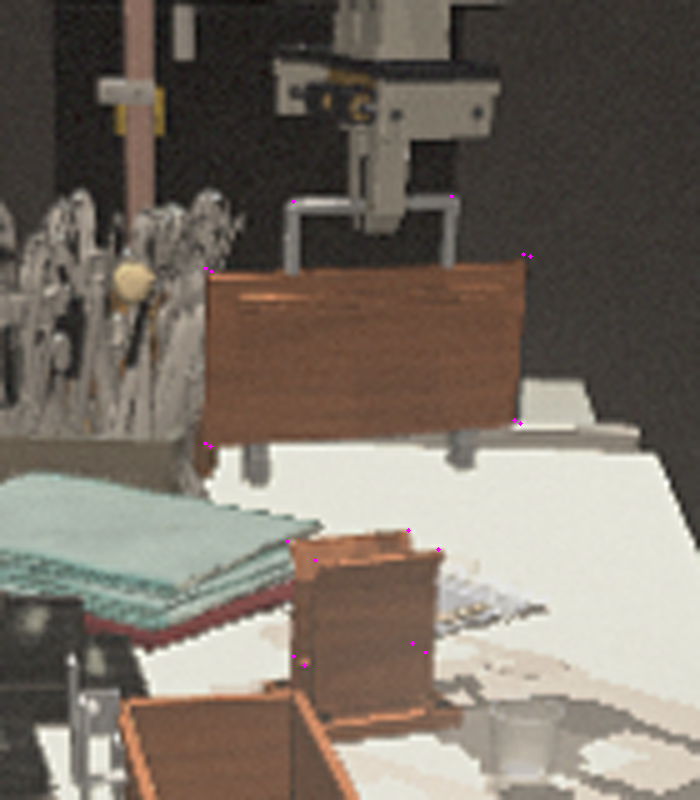

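View pics/t10.png

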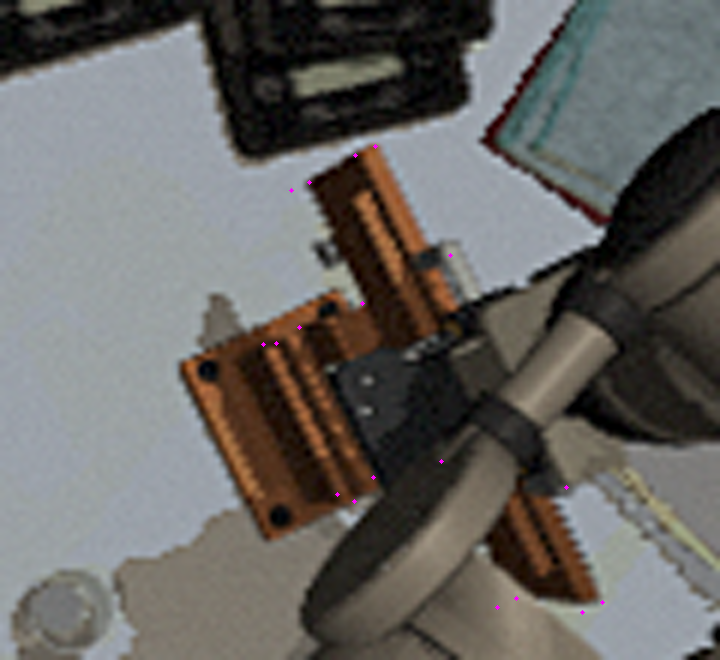

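step_arm(increments="0.05 0 0 0 0 0 -1;0.09 0 0 0 0 0 -1;0.09 0 0 0 0 0 -1;0.09 0 0 0 0 0 -1")

```text
time: 11.82
tool_pos: [502.3, -349.6, 351.9]
tcp_rot: [-3.052, -0.0, 0.424]
contact_force: [0.2, -0.3, -3.5]
grip_width: 9.1
```

```bash
python3 - <<'E'
from nav import *
applied([.09,0,0,0,0,0])
from h import *
t=Cam("top");s=Cam("side")
o=get_obs();print(o["tool_pos"],o["tcp_rot"])
u=np.array([.911,.4115,0]);v=np.array([.4115,-.911,0]);c=np.array([502.3,-349.6,349])
tm=cv2.resize(t.f[150:260,380:500],None,fx=6,fy=6,interpolation=cv2.INTER_CUBIC)
P=[c+a*u-[0,0,h]+b*v for a in(-112,112) for h in(40,152) for b in(-5,5)]
for q in t.proj(P): cv2.circle(tm,(int((q[0]-380+.5)*6),int((q[1]-150+.5)*6)),2,(255,0,255),-1)
cv2.imwrite("pics/t11.png",tm)
E
```

```text
cmd [ 502.2 -349.8  351.9] [-174.84   -0.     24.28]
[ 502.26507124 -349.50918964  352.13812657] [-3.05235024e+00 -2.03668733e-04  4.24224596e-01]
```

View pics/t11.png

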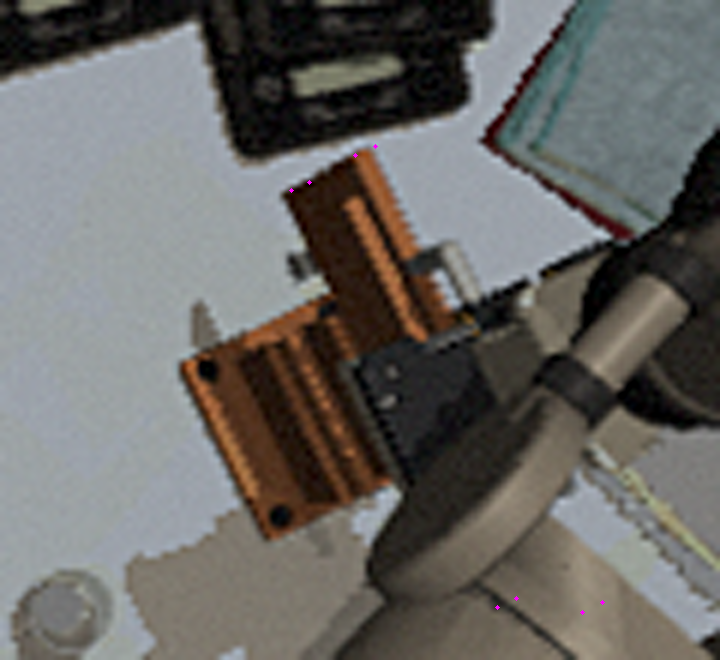

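```bash
python3 - <<'E'
from nav import *
p,r=load()
for z in (280,240,215,205,197):print(z,r.inv().apply(np.array([502.3,-349.7,z])-p).round(1))
E
```

```text
280 [ 0.1  6.4 71.7]
240 [1.000e-01 1.000e+01 1.115e+02]
215 [1.000e-01 1.230e+01 1.364e+02]
205 [1.000e-01 1.320e+01 1.464e+02]
197 [1.000e-01 1.390e+01 1.543e+02]
```

step_arm(increments="0 0 0 0 0.9 10 -1;0 0 0 0 2.2 25 -1;0 0 0 0 3.6 40 -1;0 0 0 0 5 55 -1;0 0 0 0 6.1 68 -1;0 0 0 0 6.8 76 -1;0 0 0 0 7.4 82 -1;0 0 0 0 7.9 88 -1;0 0 0 0 8.5 94 -1;0 0 0 0 9 100 -1;0 0 0 0 9.4 105 -1;0 0 0 0 9.9 110 -1")

```text
time: 13.42
tool_pos: [502.2, -349.8, 241.1]
tcp_rot: [-3.052, -0.0, 0.424]
contact_force: [-0.1, 0.4, -2.4]
grip_width: 8.9
```

step_arm(increments="0 0 0 0 0.5 6 -1;0 0 0 0 1.1 12 -1;0 0 0 0 1.6 18 -1;0 0 0 0 2.2 24 -1;0 0 0 0 2.7 30 -1;0 0 0 0 3.2 35 -1;0 0 0 0 3.4 38 -1;0 0 0 0 3.4 38 -1")

```text
time: 14.42
tool_pos: [502.2, -349.7, 203.1]
tcp_rot: [-3.051, 0.0, 0.424]
contact_force: [-0.0, -0.0, -2.3]
grip_width: 8.5
```

step_arm(increments="0 0 0 0 0.2 2 -1;0 0 0 0 0.4 4 -1;0 0 0 0 0.5 6 -1;0 0 0 0 0.6 7 -1;0 0 0 0 0.6 7 -1")

```text
time: 15.05
tool_pos: [503.2, -351.0, 199.9]
tcp_rot: [-3.058, -0.002, 0.424]
contact_force: [-0.7, -1.0, 13.2]
grip_width: 8.3
```

step_arm(increments="0 0 0 0 0.4 4 -0.4;0 0 0 0 0.4 4 -0.4;0 0 0 0 0.4 4 -0.4;0 0 0 0 0.4 4 -0.4")

```text
time: 15.55
tool_pos: [502.2, -349.7, 192.1]
tcp_rot: [-3.051, 0.0, 0.424]
contact_force: [-0.4, -0.5, -0.8]
grip_width: 27.7
```

```bash
python3 - <<'E'
from nav import *
applied([0,0,0,0,9.9,110]);applied([0,0,0,0,3.4,38]);applied([0,0,0,0,.4,4])
from h import *
o=get_obs();print(o["tool_pos"],o["contact_force"],o["grip_width"])
t=Cam("top");s=Cam("side");s.crop("s12.png",270,60,410,220,5);t.crop("t12.png",380,150,500,260,6)
E
```

```text
cmd [ 502.2 -349.8  241.5] [-174.84    0.     24.28]
cmd [ 502.2 -349.7  203.3] [-174.84    0.     24.28]
cmd [ 502.2 -349.8  199.3] [-174.84    0.     24.28]
[ 502.21094212 -349.69460586  192.07210897] [-0.39791808 -0.48070289 -0.79167295] 27.72601565747686
```

View pics/s12.png

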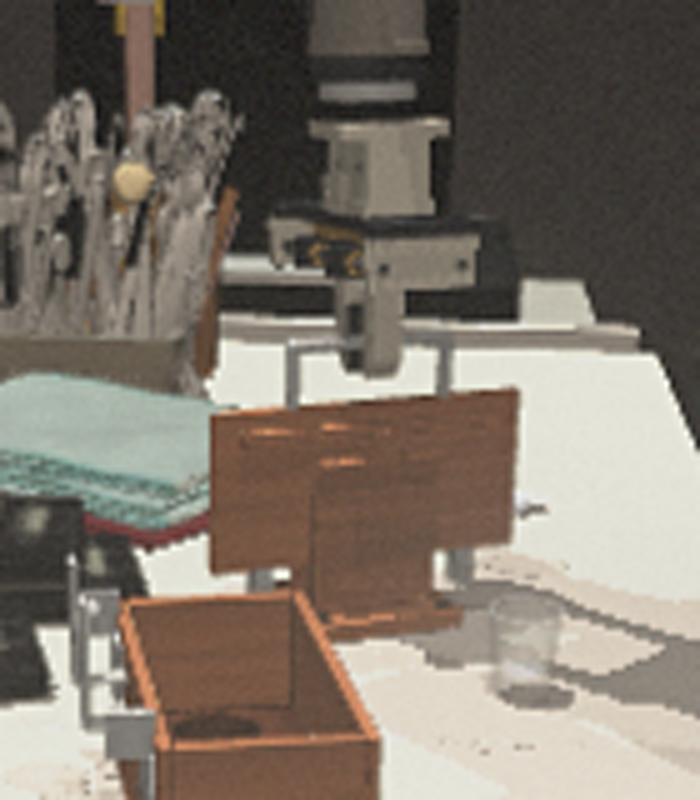

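View pics/t12.png

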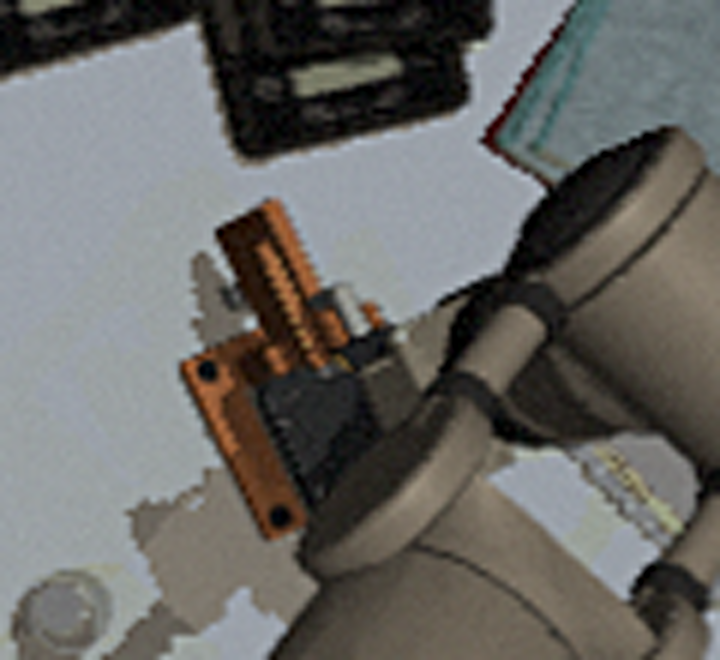

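step_arm(increments="0 0 0 0 0 -5 -0.2;0 0 0 0 0 -15 -0.2;0 0 0 0 0 -30 -0.2;0 0 0 0 0 -60 -0.2;0 0 0 0 0 -110 0;0 0 0 0 0 -110 0")

```text
time: 16.4
tool_pos: [507.5, -360.1, 307.5]
tcp_rot: [-3.061, -0.004, 0.424]
contact_force: [0.5, -0.6, -0.7]
grip_width: 45.3
```

```bash
python3 - <<'E'
from nav import *
applied([0,0,0,0,.6,7]);applied([0,0,0,0,0,-110])
from h import *
o=get_obs();print(o["tool_pos"],o["contact_force"],o["grip_width"])
t=Cam("top");s=Cam("side");s.crop("s13.png",270,60,410,220,5);t.crop("t13.png",270,140,370,240,8)
inc([420,100,300],90)
E
```

```text
cmd [ 502.2 -349.8  192.3] [-174.84    0.     24.28]
cmd [ 506.3 -358.8  301.9] [-174.84    0.     24.28]
[ 507.48336186 -360.05333476  307.54388145] [ 0.51738182 -0.58504738 -0.71439744] 45.25868446198327
[-0.08  -0.052 -1.146] [ 110.  -451.7   42.6]
```

View pics/s13.png

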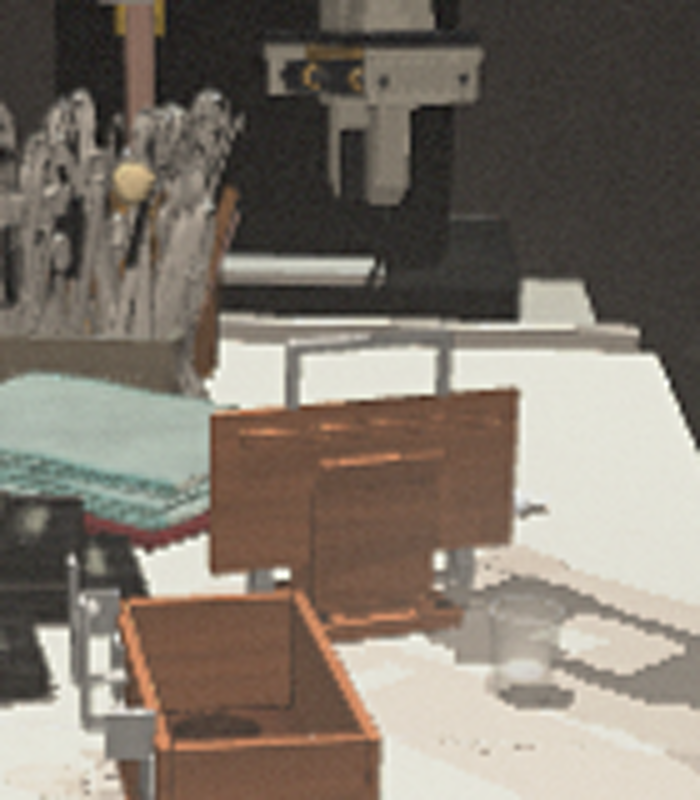

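View pics/t13.png

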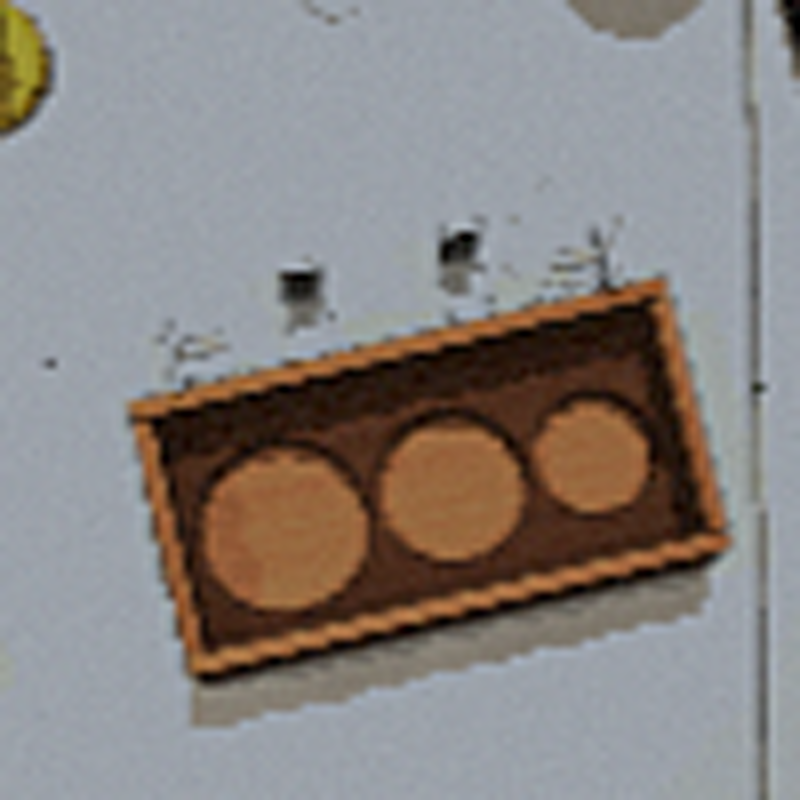

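```bash
python3 - <<'E'
from h import *
t=Cam("top");s=Cam("side")
hsv=cv2.cvtColor(t.f,cv2.COLOR_BGR2HSV);x0,y0,k=270,140,8
big=cv2.resize(t.f,None,fx=8,fy=8,interpolation=cv2.INTER_CUBIC)
h=cv2.cvtColor(big,cv2.COLOR_BGR2HSV)
print(h[(140*8+490),(270*8+453)],h[140*8+580,270*8+380])
m=cv2.inRange(h,(5,60,115),(25,255,255))
m=cv2.morphologyEx(m,cv2.MORPH_CLOSE,np.ones((9,9)))
n,l,st,c=cv2.connectedComponentsWithStats(m[140*8:240*8,270*8:370*8])
yaw=np.radians(12.75);x=np.array([np.cos(yaw),np.sin(yaw)]);y=np.array([-x[1],x[0]])
for i in range(1,n):
    if st[i,4]>3000:
        uv=((c[i]+.5)/8-.5)+[270,140];P=t.plane(uv,20);d=P[:2]-[563.1,9.85]
        print(st[i],uv.round(2),P.round(1),"box",d@x,d@y)
# tamper
print("base",t.plane(((194.5)/4-.5+180,(285)/4-.5+120),25), "grip",t.plane((223.7,188.2),90))
E
```

```text
[ 14 151 150] [ 13 180  68]
[  128   278   604   394 26277] [322.81 198.75] [571.4   9.   20. ] box 7.878510526740477 -2.6684360549130743
[ 533  403  114  108 9191] [343.5  196.82] [577.2 -60.2  20. ] box -1.7437062620942196 -71.46873914848405
[  381   428   143   131 14741] [325.98 201.08] [563.4  -1.5  20. ] box -2.1671771625749425 -11.126673212684157
[  205   452   162   157 19567] [305.1  206.07] [547.4  68.3  20. ] box -2.3751158585005836 60.50772390208862
base [600.86132896 324.55021863  25.        ] grip [601.32346063 325.5398582   90.        ]
```

```bash
python3 - <<'E'
from h import *
t=Cam("top")
big=cv2.resize(t.f[185:220,312:340],None,fx=20,fy=20,interpolation=cv2.INTER_CUBIC)
yaw=np.radians(12.75);x=np.array([np.cos(yaw),np.sin(yaw),0]);y=np.array([-x[1],x[0],0])
B=np.array([563.1,9.85,0])
a=np.linspace(0,6.28,60)
def draw(cx,cy,r,z,col):
    P=[B+(cx+r*np.cos(q))*x+(cy+r*np.sin(q))*y+[0,0,z] for q in a]
    for q in t.proj(P): cv2.circle(big,(int((q[0]-312+.5)*20),int((q[1]-185+.5)*20)),2,col,-1)
draw(-1,-11.1,31,32,(255,0,255));draw(-1,-11.1,31,8,(255,255,0))
cv2.imwrite("pics/w.png",big)
hsv=cv2.cvtColor(t.f,cv2.COLOR_BGR2HSV)
m=cv2.inRange(hsv,(5,90,30),(25,255,255));m[:,:280]=0;m[:,365:]=0;m[:165]=0;m[235:]=0
c=max(cv2.findContours(m,0,cv2.CHAIN_APPROX_NONE)[0],key=cv2.contourArea)[:,0]
r=cv2.minAreaRect(np.array([t.plane(p,100)[:2] for p in c],np.float32));print(r)
E
```

```text
((560.876220703125, 9.298065185546875), (115.51338958740234, 218.8273162841797), 12.324274063110352)
```

View pics/w.png

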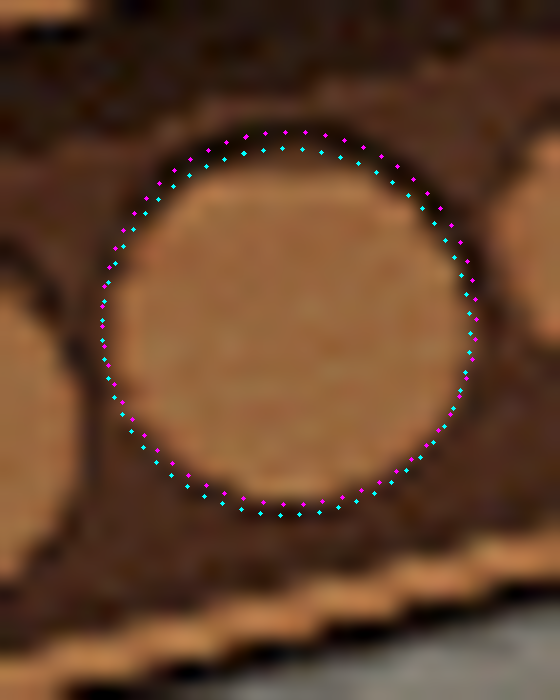

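```bash
python3 - <<'E'
from nav import *
inc([601,325.2,240],12.75)
E
```

```text
[-0.09   0.009  0.201] [ 367.6 -576.6  114.1]
```

step_arm(increments="-0.09 0.009 0.2 20 -30 0 0.3;-0.09 0.009 0.2 55 -86 12 0.3;-0.09 0.009 0.2 92 -144 25 0.3;-0.09 0.009 0.2 368 -577 114 0.3;-0.09 0.009 0.2 368 -577 114 0.3;-0.09 0.009 0.2 368 -577 114 0.3;-0.09 0.009 0.2 368 -577 114 0.3;-0.09 0.009 0.2 368 -577 114 0.3;-0.09 0.009 0.2 368 -577 114 0.3;-0.09 0.009 0.2 368 -577 114 0.3;-0.09 0.009 0.2 368 -577 114 0.3;-0.09 0.009 0.2 368 -577 114 0.3;-0.09 0.009 0.2 368 -577 114 0.3;-0.09 0.009 0.2 368 -577 114 0.3;-0.09 0.009 0.2 368 -577 114 0.3;-0.09 0.009 0.2 368 -577 114 0.3")

```text
time: 18.65
tool_pos: [601.5, 324.6, 240.7]
tcp_rot: [3.141, -0.001, 0.222]
contact_force: [0.1, -0.5, 0.9]
grip_width: 59.9
```

```bash
python3 - <<'E'
from nav import *
applied([-.09,.009,.2,368,-577,114])
inc([601,325.2,68],12.75)
E
```

```text
cmd [601.2 325.7 240.2] [179.98  -0.    12.82]
[ 0.    -0.     0.001] [ -0.3   0.4 172.2]
```

step_arm(increments="0 0 0 -0.3 0.4 50 0.3;0 0 0 -0.3 0.4 100 0.3;0 0 0 -0.3 0.4 110 0.3;0 0 0 -0.3 0.4 110 0.3")

```text
time: 19.15
tool_pos: [601.5, 325.1, 131.1]
tcp_rot: [3.141, -0.001, 0.223]
contact_force: [0.6, -0.4, 0.2]
grip_width: 59.7
```

```bash
python3 - <<'E'
from nav import *;from h import *
applied([0,0,0,-.3,.4,110])
s=Cam("side");s.crop("s14.png",220,180,360,340,5)
E
```

```text
cmd [601.  325.2 130.2] [179.98  -0.    12.82]
```

View pics/s14.png

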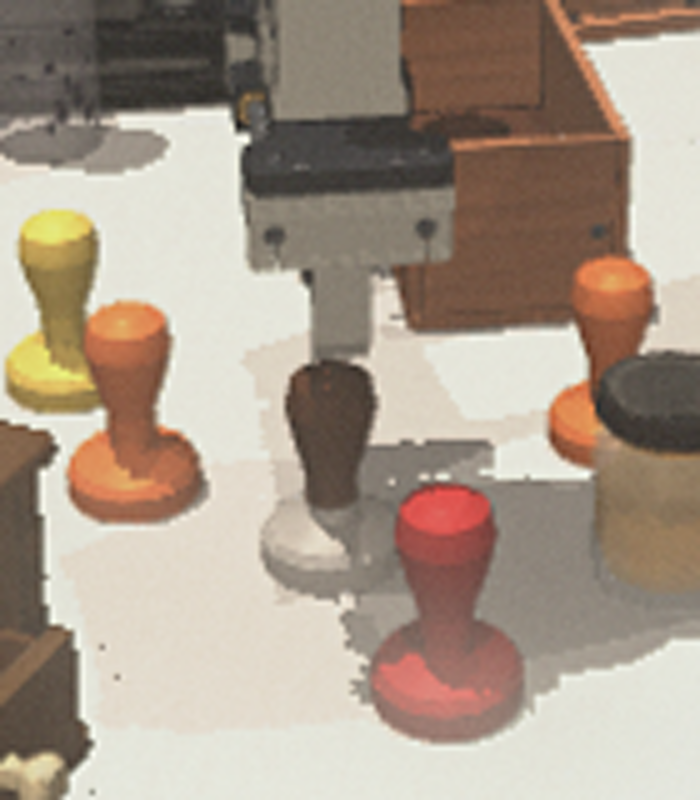

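```bash
python3 - <<'E'
from h import *
s=Cam("side")
for z in(90,45,25,0):print((s.proj([601,325.2,z])[0]-[220,180]+.5)*5)
for dx in(-5,5):print((s.proj([601+dx,325.2,90])[0]-[220,180]+.5)*5)
E
```

```text
[331.67893568 357.50067958]
[333.50239024 453.23454585]
[334.29168357 494.67352868]
[335.26066749 545.54651387]
[343.87148109 358.03349765]
[319.49440449 356.96821173]
```

step_arm(increments="0 0 0 0 0 20 0.3;0 0 0 0 0 45 0.3;0 0 0 0 0 62 0.3;0 0 0 0 0 62 0.3;0 0 0 0 0 62 -0.3;0 0 0 0 0 62 -0.3;0 0 0 0 0 62 -0.3;0 0 0 0 0 62 -0.3")

```text
time: 20.25
tool_pos: [601.5, 326.0, 69.4]
tcp_rot: [-3.141, -0.002, 0.224]
contact_force: [-1.2, 3.2, 5.3]
grip_width: 35.5
```

step_arm(increments="0 0 0 0 0 0 -1;0 0 0 0 0 0 -1;0 0 0 0 0 -10 -1;0 0 0 0 0 -40 -1;0 0 0 0 0 -80 -1;0 0 0 0 0 -120 -1;0 0 0 0 0 -150 -1;0 0 0 0 0 -150 -1;0 0 0 0 0 -150 -1")

```text
time: 21.38
tool_pos: [600.1, 324.6, 215.9]
tcp_rot: [3.14, 0.004, 0.223]
contact_force: [0.4, -0.0, -4.9]
grip_width: 35.3
```

```bash
python3 - <<'E'
from nav import *;from h import *
applied([0,0,0,0,0,62]);applied([0,0,0,0,0,-150])
o=get_obs();print(o["tool_pos"],o["contact_force"],o["grip_width"])
s=Cam("side");s.crop("s15.png",220,120,360,280,5)
for z in(90,25,0):print((s.proj([601,325.8,150+z])[0]-[220,120]+.5)*5)
inc([564.8,-2.3,218],12.75)
E
```

```text
cmd [601.  325.2  68.2] [179.98  -0.    12.82]
cmd [601.  325.3 218.2] [179.98  -0.    12.82]
[600.11677231 324.61654857 215.87251347] [ 0.41490976 -0.04230107 -4.89675764] 35.333483265339055
[324.85879066 311.6029876 ]
[327.82990368 467.25266943]
[328.92917905 524.84114219]
[ 0.    -0.     0.001] [-1.079e+02  3.114e+02  3.000e-01]
```

View pics/s15.png

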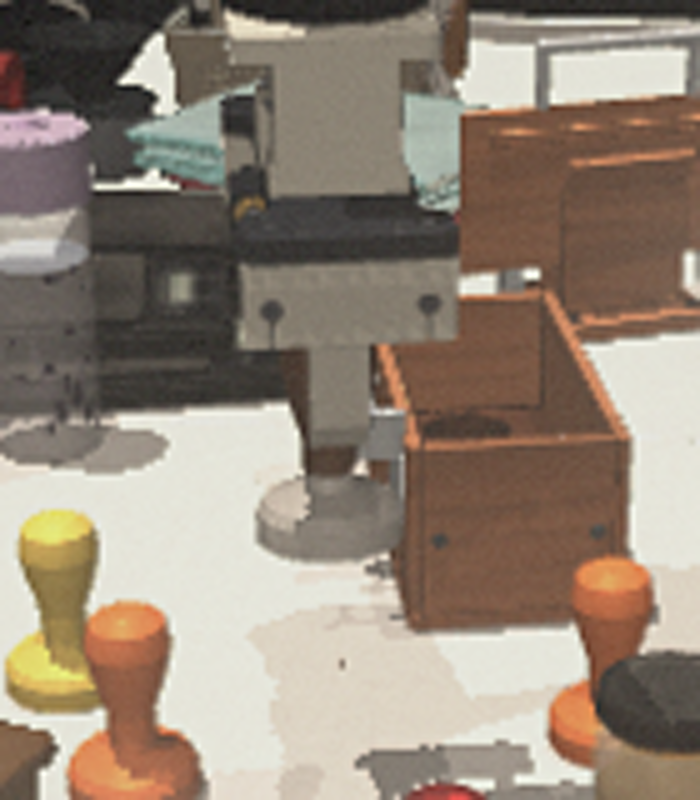

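```bash
python3 -c "
import numpy as np
for i in range(1,15):
    f=(1-np.cos(np.pi*i/14))/2;print(f'0 0 0 {-108*f:.0f} {311.4*f:.0f} 0 -1',end=';')"
```

```text
0 0 0 -1 4 0 -1;0 0 0 -5 15 0 -1;0 0 0 -12 34 0 -1;0 0 0 -20 59 0 -1;0 0 0 -31 88 0 -1;0 0 0 -42 121 0 -1;0 0 0 -54 156 0 -1;0 0 0 -66 190 0 -1;0 0 0 -77 223 0 -1;0 0 0 -88 253 0 -1;0 0 0 -96 277 0 -1;0 0 0 -103 296 0 -1;0 0 0 -107 307 0 -1;0 0 0 -108 311 0 -1;
```

step_arm(increments="0 0 0 -1 4 0 -1;0 0 0 -5 15 0 -1;0 0 0 -12 34 0 -1;0 0 0 -20 59 0 -1;0 0 0 -31 88 0 -1;0 0 0 -42 121 0 -1;0 0 0 -54 156 0 -1;0 0 0 -66 190 0 -1;0 0 0 -77 223 0 -1;0 0 0 -88 253 0 -1;0 0 0 -96 277 0 -1;0 0 0 -103 296 0 -1;0 0 0 -107 307 0 -1;0 0 0 -108 311.4 0 -1;0 0 0 -108 311.4 0 -1;0 0 0 -108 311.4 0 -1")

```text
time: 23.42
tool_pos: [564.8, -1.6, 218.2]
tcp_rot: [-3.142, -0.0, 0.224]
contact_force: [-0.6, 0.9, -4.2]
grip_width: 35.4
```

```bash
python3 - <<'E'
from nav import *;from h import *
applied([0,0,0,-108,311.4,0])
o=get_obs();print(o["tool_pos"],o["tcp_rot"],o["contact_force"],o["moment"])
t=Cam("top");s=Cam("side");s.crop("s16.png",250,100,390,240,5);t.crop("t16.png",280,160,370,230,8)
for z in(25,0):print("s",(s.proj([564.8,-2.3,150+z])[0]-[250,100]+.5)*5,"t",(t.proj([564.8,-2.3,150+z])[0]-[280,160]+.5)*8)
E
```

```text
cmd [564.7  -2.3 218.3] [179.98  -0.    12.82]
[564.80813696  -1.62121865 218.19791442] [-3.14155636e+00 -1.28506494e-04  2.24471149e-01] [-0.59763515  0.93897706 -4.18855222] [-0.10426282  0.17674169  0.01899004]
s [332.96946768 318.82609152] t [383.03606995 289.74939551]
s [332.56658692 363.77584611] t [381.38840554 296.76602418]
```

View pics/s16.png

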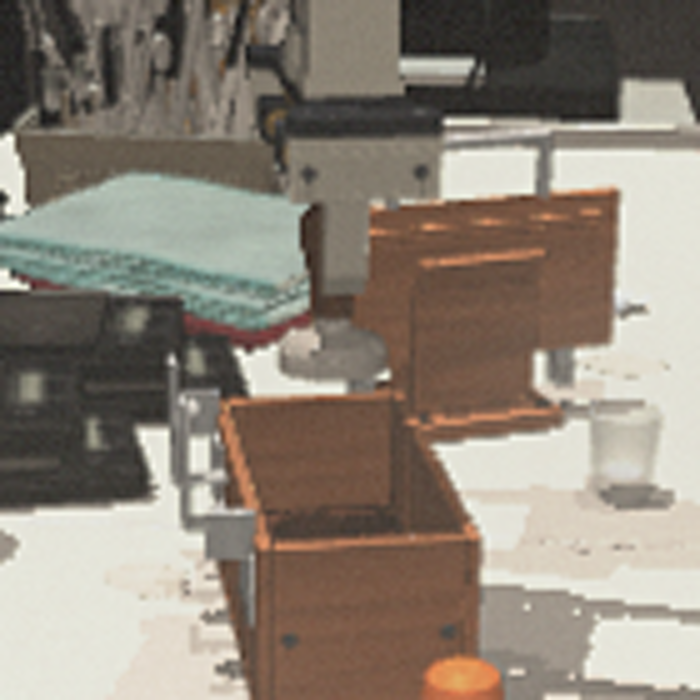

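View pics/t16.png

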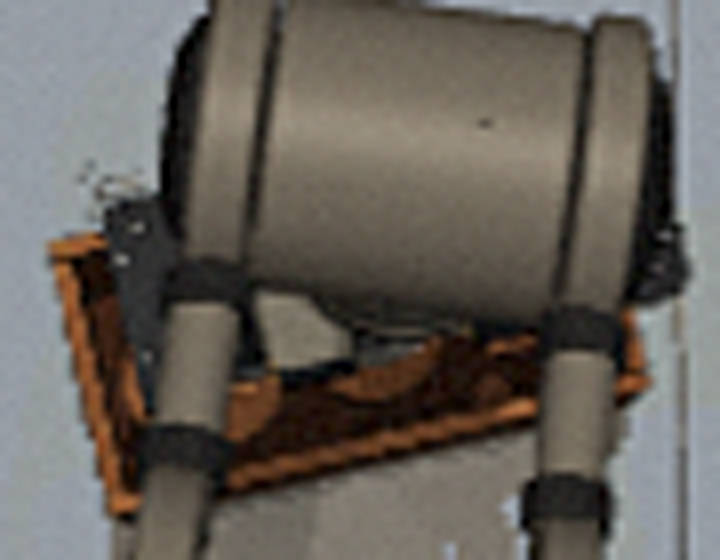

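step_arm(increments="0 0 0 0 0 15 -1;0 0 0 0 0 40 -1;0 0 0 0 0 65 -1;0 0 0 0 0 85 -1;0 0 0 0 0 100 -1;0 0 0 0 0 108 -1;0 0 0 0 0 112 -1;0 0 0 0 0 112 -1")

```text
time: 24.52
tool_pos: [565.0, -2.4, 106.5]
tcp_rot: [3.141, -0.001, 0.224]
contact_force: [-0.0, -0.3, -3.2]
grip_width: 35.7
```

step_arm(increments="0 0 0 0 0 2 -1;0 0 0 0 0 4 -1;0 0 0 0 0 6 -1;0 0 0 0 0 8 -1;0 0 0 0 0 8 -1")

```text
time: 25.15
tool_pos: [564.6, -2.3, 98.0]
tcp_rot: [3.142, 0.0, 0.224]
contact_force: [-0.5, 0.3, -4.4]
grip_width: 35.6
```

step_arm(increments="0 0 0 0 0 2 -1;0 0 0 0 0 5 -1;0 0 0 0 0 8 -1;0 0 0 0 0 11 -1;0 0 0 0 0 14 -1;0 0 0 0 0 14 -1")

```text
time: 25.9
tool_pos: [564.7, -2.6, 83.8]
tcp_rot: [3.141, 0.0, 0.224]
contact_force: [0.8, -4.6, -4.9]
grip_width: 35.5
```

step_arm(increments="0 0 0 0 1 2 -1;0 0 0 0 1 4 -1;0 0 0 0 1 6 -1;0 0 0 0 1 8 -1;0 0 0 0 1 8 -1")

```text
time: 26.52
tool_pos: [565.5, -2.9, 77.2]
tcp_rot: [3.141, -0.002, 0.224]
contact_force: [-1.2, -0.5, 4.7]
grip_width: 35.5
```

step_arm(increments="0 0 0 0 1 8 -0.1;0 0 0 0 1 8 0.2;0 0 0 0 1 8 0.2;0 0 0 0 1 8 0.2;0 0 0 0 1 8 0.2")

```text
time: 27.15
tool_pos: [565.3, -4.3, 68.3]
tcp_rot: [3.141, -0.0, 0.224]
contact_force: [0.2, -0.0, 0.3]
grip_width: 55.4
```

step_arm(increments="0 0 0 0 0 -5 0.2;0 0 0 0 0 -20 0.2;0 0 0 0 0 -50 0.2;0 0 0 0 0 -100 0.2;0 0 0 0 0 -160 0.2;0 0 0 -60 0 -200 0.2;0 0 0 -120 0 -200 0.2;0 0 0 -180 0 -200 0.2;0 0 0 -180 100 -200 0.2;0 0 0 -180 100 -200 0.2")

```text
time: 28.4
tool_pos: [411.3, -143.4, 270.1]
tcp_rot: [3.139, -0.003, 0.223]
contact_force: [0.5, -0.1, 0.3]
grip_width: 55.1
```

```bash
python3 - <<'E'
from h import *
t=Cam("top");s=Cam("side");s.crop("s17.png",260,100,400,240,5);t.crop("t17.png",280,160,370,230,8);cv2.imwrite("pics/t18.png",t.f)
o=get_obs();print(o["tool_pos"],o["contact_force"])
for P in([564.8,-2.3,98],[564.8,-2.3,33]):print((t.proj(P)[0]-[280,160]+.5)*8,t.proj(P))
E
```

```text
[ 412.19877408 -144.65745458  269.47687394] [-0.22307677  1.30929238 -0.20243468]
[378.15203124 310.5482219 ] [[326.76900391 198.31852774]]
[374.43337273 326.38424148] [[326.30417159 200.29803018]]
```

View pics/t17.png

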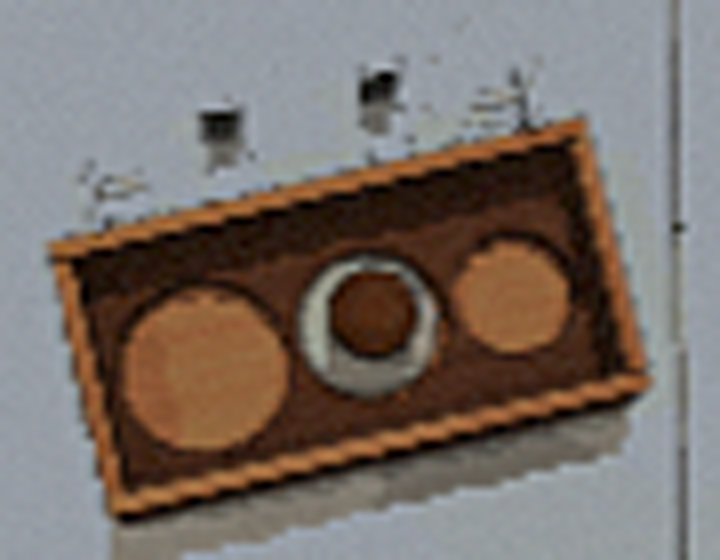

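View pics/s17.png

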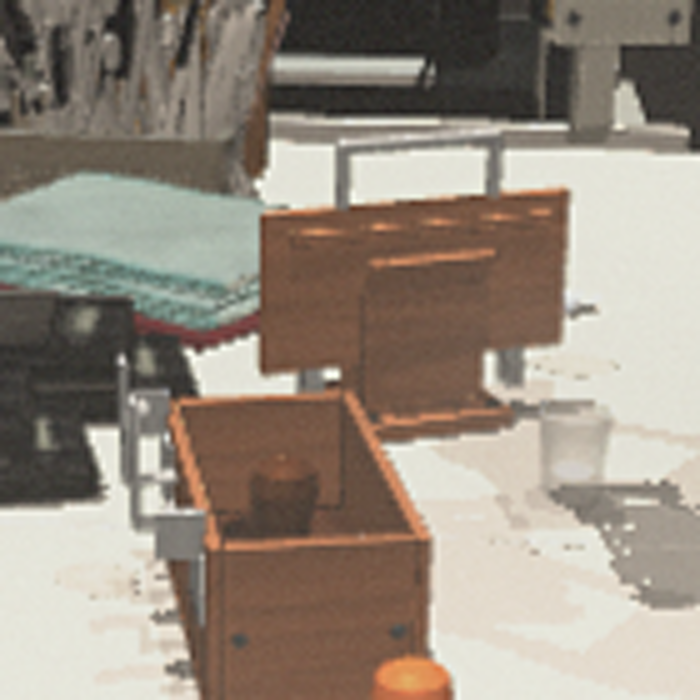

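View pics/t18.png

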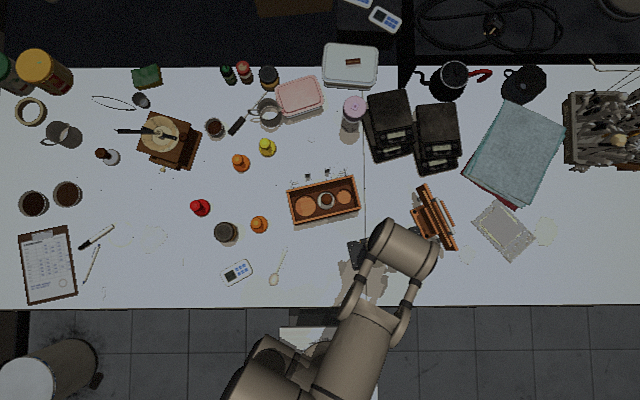

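```bash
python3 - <<'E'
from h import *
t=Cam("top");s=Cam("side");t.crop("t19.png",405,175,465,255,10)
u=np.array([.911,.4115,0]);v=np.array([.4115,-.911,0]);c=np.array([502.3,-349.7,42])
for n,a,h in(("tl",112,112),("tr",-112,112),("bl",112,0),("br",-112,0),("barL",55,152),("barR",-55,152)):
    P=c+a*u+[0,0,h]-(5*v if h<150 else 0);print(n,((s.proj(P)[0]-[260,100]+.5)*5).round(),((t.proj(P)[0]-[405,175]+.5)*10).round())
E
```

```text
tl [260. 211.] [200.  87.]
tr [567. 185.] [532. 760.]
bl [259. 373.] [116. 133.]
br [558. 341.] [421. 753.]
barL [339. 143.] [335. 236.]
barR [491. 132.] [504. 576.]
```

View pics/t19.png

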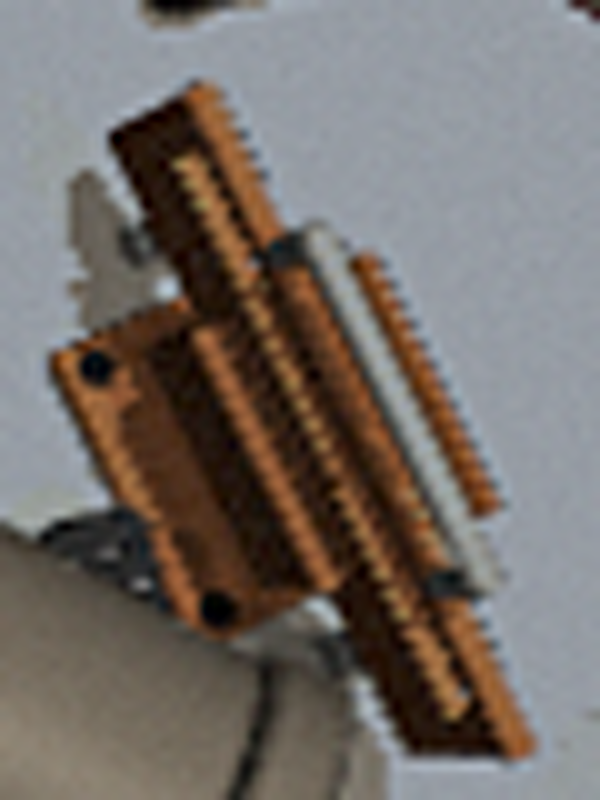

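```bash
python3 -c "
from plant import *
print(get_obs()['time'],get_obs()['contact_force']);print(close_job())"
```

```text
28.6 [ 0.26231776 -0.99570619 -0.72053522]
the job is handed in; nothing more can be done
None
```

I did the whole task and handed it in at about 28.6 s of the 72 s allowed. `close_job()` gives no verdict, so the checks below are my own, from the camera images and force readings.

- **Lid:** I swung it upright on its pins, lifted it straight up, carried it over and stood it in the stand with the handle on top. It had hung about 5° off upright in the gripper, so I tilted the tool to correct that before inserting it. In the last images the foot is about 1 mm from my estimate of the slot middle, at the expected height, and the lid is 1–2° off upright.
- **Tamper:** The brown-grip, steel-base tamper nearer the box (top view pixel 228,190) went into the middle well. It met the floor about 1 mm above the height I expected. After release it stands upright, about 2 mm from my estimate of the well centre, which is itself good to about 2 mm.
- **Bystanders and arm:** In the last images the jar and the shot glass stand where they were, and the arm is clear of everything, with a force reading of about 1 N, as it read in free air.

No check failed. My two estimates of the box position from the top view disagreed by about 2 mm. I placed the tamper by the well's own outline, and it went in with only a brief 5 N sideways touch.

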